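# Click the length stop to the red tab and lock it

## Robot

A 6-joint arm with a two-finger parallel gripper is mounted at the origin on the work surface; the furniture and walls round the work are solid. World frame = base frame: x ahead of the robot, y to its left, z up, the work surface at z = 0. Lengths are in m, angles in rad, forces in N, time in s.
With the tool pointing down it reaches from about 0.375 to 0.75 m from the base axis. Payload 9 kg.
Tool frame: the origin (TCP) lies between the finger pads; the fingertips stand 19 mm ahead of it and the grasp point (between the pads) is the TCP; z points along the fingers, y is the line along which they close (so a half turn about z gives the same grasp; the last joint's range is limited). The gripper opens to 85 mm and grips with 20 to 120 N. Pads are 22 mm wide; open, the fingers measure 114 mm over their backs; the gripper's body (76 mm by 85 mm) begins 54 mm behind the grasp point. The pads swing forward as they close: fully open they stand 13 mm farther back than shut.
Start: joints at [1.052, 0.104, 0.097, 1.564, 0, 1.353], TCP at [0.178, 0.573, 0.25] pointing down, gripper open.
Joint ranges: [-2.99, 2.99], [-0.84, 1.86], [-1.1, 1.16], [-1.84, 2.11], [-1.51, 1.56], [-3.14, 3.14]. Speed limits (rad/s): [2.22, 2.22, 2.57, 3.14, 3.14, 3.14].

## Interface

Orientations are given as a unit quaternion [x, y, z, w].
In Python, from plant import readout, cams, ctrl gives the robot as it stands.
- The arm moves only by the shell command python3 -m crank 'ROWS' [OPENING] [FORCE]. ROWS is JSON, a list of rows, each an object with "translation": the shift along the tool's x, y, z in m, a list of three; "dr": the turn, a rotation vector about the tool's x, y, z in rad, a list of three. A call has exactly 5 rows; each row is the pose to reach, as a shift and turn from the pose commanded when the call began, along the tool's axes at that moment; what a row does not reach only later rows make up. A row lasts 1/10 s, in which the tool goes at most 50 mm and 8.59 degrees, less where a joint would pass 70% of its speed; a pose out of reach is approached as far as the arm can. A call with a gripper value outside its range is refused whole. OPENING is the closure, from -1 (fully open) to 1 (shut), set as the call begins (- or left out, the last holds). The fingers move at their own pace and stop on an object; FORCE is the grip in N (left out, the last holds). Time passes only in rows, so rows that repeat a pose let the fingers close, or fill a call up. It gives the time, the measured TCP pose, the force, the opening and the grip force at its end, in the units of the state.
- readout.state(): the state, without advancing time (a new reading comes with each control period).
- cams.camera(name): name is "side" or "top"; returns a dict with "frame" (480x640x3 uint8, blue, green, red), "vfov" (degrees; the focal length in pixels is half the picture's height over the tangent of half this angle, whatever the lens; pixels are square), "cx", "cy" (the principal point, pixels), "origin" and "rotation" of the camera in the world. Camera axes: x right, y up, looking along -z (the intrinsics and any distortion apply to the point x, -y, -z); pixel columns grow to the right and rows downward; lengths in m; the calibration is good to about 2 mm. A picture is of the moment at which its call begins. There is no depth.
- ctrl.job_done(): hands the job in; it is judged then, once.
The state is a dict: "time_s": time; "joint_positions": joint angles; "joint_vel": joint speeds; "tau": joint torques, N m; "position": TCP position; "tcp_rot": TCP orientation; "force": force on the tool from outside, world axes, zero at the start; "wrist_torque": the same for the moment, N m; "grip_width": opening from 0.0 (shut) to 1.0 (fully open); "gripper_force": force on a finger pad.
Only numpy, scipy, OpenCV 4.12 (cv2) and the standard library are available. Lean on these libraries where they do the work, as an engineer would, in place of code of your own. Each camera call takes 0.05 s, during which the arm holds its last target. There are 200 camera calls.

## Task

Set the length stop of the cut-off jig for the next batch: flick the lobes of the black index wheel with a fingertip, click by click, until the brass pointer stands at the red tab, without running past it. Then press the red lock knob fully down so that the setting cannot creep. Work gently with the outside of the fingers only: do not pinch the wheel, do not shove the stop itself, and leave everything else on the table where it is.

Things in the scene. Friction and masses are not known exactly. Their poses are not given: they have to be found in the camera images.
- cutoff_jig: cut-off jig screwed to the table: plywood base 110 x 265 x 12 mm, grey gear head (62 mm wide, top 34 mm up) on its left part, wooden rear fence, scale along the front edge. Origin: on the table; x from front edge to fence, y to its left along the scale and rack, z up. The base spans x -55 to 55, y -125 to 140 mm. 'Jig frame' below is this frame.
- index_wheel: black six-lobed wheel on a vertical shaft at x 0, y 90 mm in the jig frame. Origin: on its axis, 34 mm above the table; its yaw relative to the jig is its turn (a multiple of 60 degrees in each click). Hub radius 30 mm; the lobes, 14 mm wide with round ends centred at radius 41 mm, reach to radius 48 mm and span heights 45 to 58 mm above the table.
- wheel_front (a point): fixed point of the jig (x -48, y 90 mm, 51.5 mm up) where the wheel's rim faces the front edge. In a click the gap between two lobes faces this point, one lobe 30 degrees to each side. Here the rim must move to the jig's +y (left; clockwise from above) to advance the stop to -y (right), 10 mm for each click of 60 degrees; the other way moves it back.
- wheel_axis (a point): fixed point on the wheel's axis, top of its hub cap, 65 mm up. A sprung roller holds the wheel in clicks 60 degrees apart; 4 to 6 N along the rim at a lobe's end carries it over; past half way it snaps on to the next click, short of that it falls back. The wheel turns freely from click 0 to click 7.
- length_stop: aluminium stop block (22 mm long, top 44 mm above the table) on a toothed rack bar geared to the wheel; slides along the jig's y. Origin: on the table, at the pointer's y in the jig frame.
- pointer (a point): tip of the brass pointer on the stop, over the scale, 17 mm above the table, at x -32.5 mm in the jig frame. At the start it settles within 0.3 s at y -22 or -32 mm in the jig frame (click 0 or 1).
- red_tab: red tab 8 mm wide, 24 mm high, clipped to the front edge of the base at the scale. Origin: on the table at the tab's middle; axes parallel to the jig's. It stands at y -42, -62 or -82 mm in the jig frame (click 2, 4 or 6). The pointer is at it when both have the same y in the jig frame.
- yellow_tab: the same tab in yellow, for another length; not wanted now.
- blue_tab: the same tab in blue, for another length; not wanted now.
- lock_pin (a joint): travel of the lock pin in m: 0 up, 0.010 fully down. It needs about 4 N, stays where it is left, and drops between two teeth of the rack; it goes down only when the wheel rests in a click, and then locks rack and wheel.
- lock_knob_top (a point): centre of the top of the red lock knob, 26 mm across, on the gear head at x 14 mm, y 18 mm in the jig frame; its top is 63 mm above the table when up, 53 mm when down.
- screw_tin_0: a round tin with a green body and grey lid, 67 mm across, 58 mm high; loose; leave it alone. Origin: centre of its underside.
- spray_can: a blue spray can with a red cap, 57 mm across, 209 mm high, standing upright; loose; leave it alone. Origin: centre of its underside.
- screw_tin_1: a round tin with a red body and grey lid, 67 mm across, 58 mm high; loose; leave it alone. Origin: centre of its underside.
- block_cream_a: a cream wooden block, 65 x 140 x 40 mm; loose; leave it alone. Origin: centre of its underside.
- offcut_oak: an oak strip, 50 x 200 x 22 mm, lying flat; loose; leave it alone. Origin: centre of its underside.

How it is judged:
On the way, in this order (a step that is already met when the one before it is completed fails the run):
1. the pointer rests at the red tab, with the lock knob still up (y of pointer in the frame of red_tab between -0.0035 and 0.0035 m and value of joint lock_pin below 0.004 m and linear speed of length_stop below 0.01 m/s), for 0.2 s.
2. the lock knob is pressed fully down (value of joint lock_pin above 0.008 m), for 0.1 s.
At the end, for the whole second after the job is handed in: The pointer rests within 3.5 mm of the red tab's middle along the scale and the lock knob is down by more than 8 of its 10 mm (y of pointer in the frame of red_tab between -0.0035 and 0.0035 m and value of joint lock_pin above 0.008 m and linear speed of length_stop below 0.005 m/s); the robot touches nothing.
It fails at once if the stop ran past the red tab by more than half a click (6 mm) (y of pointer in the frame of red_tab below -0.006 m).
It fails at once if the lock knob was pressed (more than 5 mm) while the pointer was not at the red tab (value of joint lock_pin above 0.005 m and not (y of pointer in the frame of red_tab between -0.0035 and 0.0035 m)).
It fails at once if the stop or its rack was pushed directly (more than 2 N) (contact force between any of the fingers, the arm and length_stop above 2 N).
It fails at once if the wheel was pinched or forced (more than 20 N from the fingers) (contact force between the fingers and index_wheel above 20 N).
It fails at once if a loose thing on the table was moved by more than 15 mm (distance of any of screw_tin_0, spray_can, screw_tin_1, block_cream_a, offcut_oak from where it was at the start of the episode above 0.015 m).
It also fails if it takes over 64 s, if anything falls off the work surface, if the arm or the gripper's body presses on something with over 40 N, if the wrist force passes 120 N, or if a joint passes its speed limit or range.

## Working session

There is one attempt and no reset: what is moved stays moved. The work goes in short steps, Python scripts to look and compute and a shell command to move; the robot and the scene stay as the last step left them, time stands still between calls to the robot, and variables do not carry over. Pictures are saved under pics/ and viewed, at most 10 in all, crops included, and the job is handed in when it is done.

```bash
ls; mkdir -p pics
python3 - <<'E'
from plant import readout,cams
import cv2,json
s=readout.state();print({k:s[k] for k in('time_s','position','tcp_rot','force','grip_width')})
for n in('top','side'):
    c=cams.camera(n);cv2.imwrite(f'pics/{n}0.png',c['frame']);print(n,{k:v for k,v in c.items() if k!='frame'})
E
```

```text
pics
{'time_s': 0.0, 'position': array([0.17759085, 0.57276892, 0.24950147]), 'tcp_rot': array([ 1.49836314e-01,  9.88710571e-01, -6.55084161e-04, -2.37773524e-04]), 'force': array([-0.0468996 , -0.39772177,  0.27193775]), 'grip_width': 0.9990035476706388}
top {'vfov': 48.471488935173575, 'cx': 327.03890840079885, 'cy': 238.97567128920744, 'origin': array([0.29190697, 0.12244077, 1.04971997]), 'rotation': array([ 0.07352448, -0.06173379, -0.6955348 ,  0.71204945])}
side {'vfov': 53.17393103661097, 'cx': 311.12953966897373, 'cy': 240.83646874591733, 'origin': array([0.54464985, 0.93197029, 0.68870782]), 'rotation': array([0.01772021, 0.43919993, 0.89617164, 0.06054599])}
```

View pics/top0.png

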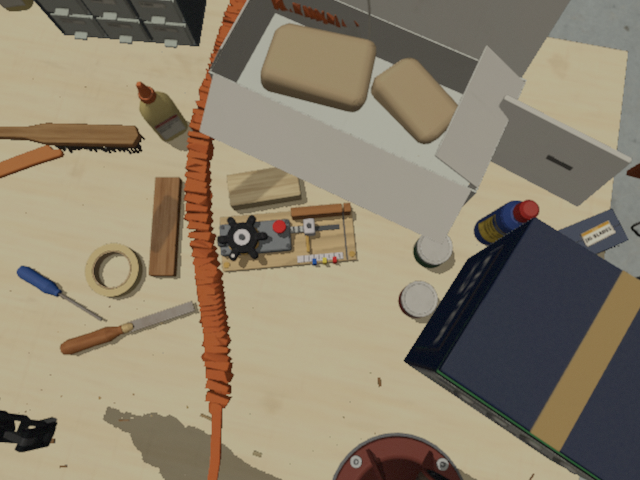

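View pics/side0.png

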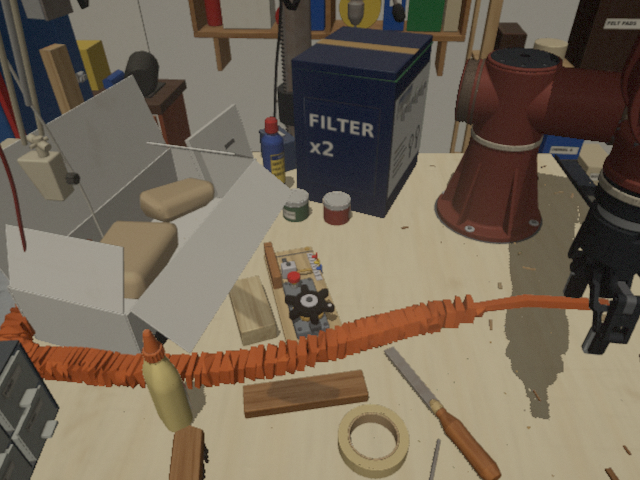

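The top view shows the jig from about (220,215) to (356,268), with the wheel near (242,237), the knob at (280,227) and the tabs around (314–336,260). The side view has the wheel at about (308,302). I'll enlarge both.

```bash
cat > h.py <<'E'
import numpy as np
from scipy.spatial.transform import Rotation as R
def par(c): return (240/np.tan(np.radians(c['vfov'])/2),c['cx'],c['cy'],np.array(c['origin']),R.from_quat(c['rotation']))
def ray(c,u,v):
    f,cx,cy,o,r=par(c); return o,r.apply([(u-cx)/f,-(v-cy)/f,-1])
def at(c,u,v,z):
    o,d=ray(c,u,v); return o+d*(z-o[2])/d[2]
def proj(c,p):
    f,cx,cy,o,r=par(c); q=r.inv().apply(np.array(p)-o); return np.c_[cx-f*q[...,0]/q[...,2],cy+f*q[...,1]/q[...,2]]
E
python3 - <<'E'
import cv2
a=cv2.imread('pics/top0.png')[195:285,210:370];cv2.imwrite('pics/topc.png',cv2.resize(a,(800,450),interpolation=cv2.INTER_CUBIC))
a=cv2.imread('pics/side0.png')[235:350,255:355];cv2.imwrite('pics/sidec.png',cv2.resize(a,(500,575),interpolation=cv2.INTER_CUBIC))
E
```

```text
(no output)
```

View pics/topc.png

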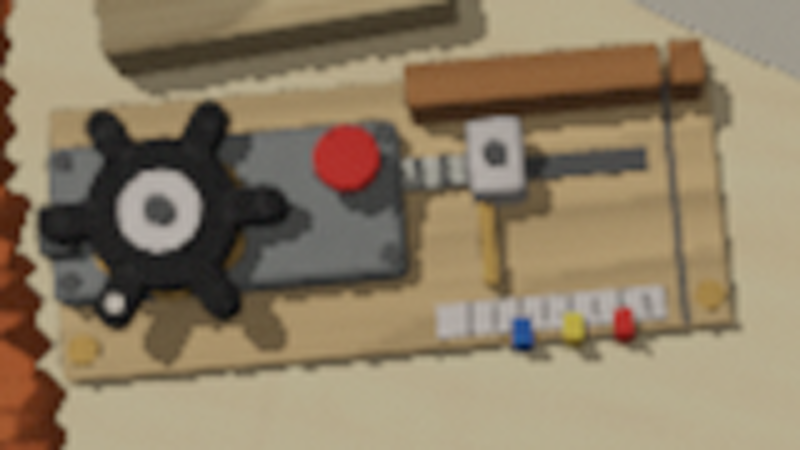

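View pics/sidec.png

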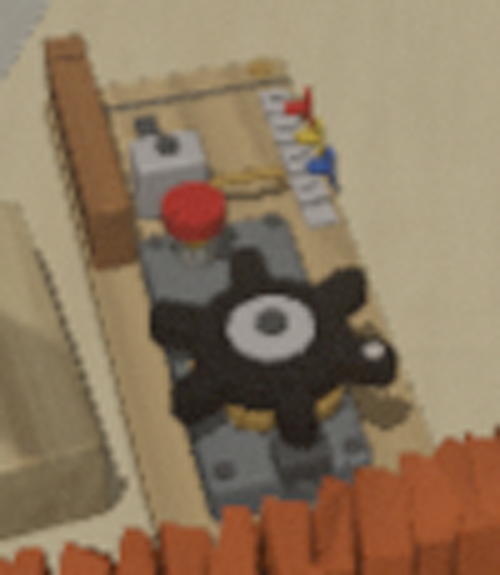

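In the crop the tab order from left to right is blue (522,333), yellow (573,328), red (625,325). Red is therefore the farthest, probably click 6. The pointer tip is at about (493,285), the hub cap at (160,210) and the knob at (347,158). Next I'll fit the jig pose.

```bash
cat > fit.py <<'E'
import numpy as np
from h import *
from plant import cams,readout
from scipy.optimize import least_squares
ct,cs=cams.camera('top'),cams.camera('side')
T=lambda u,v:(210+u/5-.4,195+v/5-.4); S=lambda u,v:(255+u/5-.4,235+v/5-.4)
obs=[(ct,T(70,382),(-.055,.140,.012)),(ct,T(735,325),(-.055,-.125,.012)),(ct,T(50,108),(.055,.14,.012)),
(ct,T(160,210),(0,.09,.065)),(ct,T(347,157),(.014,.018,.063)),
(cs,S(271,325),(0,.09,.065)),(cs,S(193,205),(.014,.018,.063))]
def W(p,q): c,s=np.cos(p[2]),np.sin(p[2]);return np.array([p[0]+c*q[0]-s*q[1],p[1]+s*q[0]+c*q[1],q[2]])
def inv(p,w): c,s=np.cos(p[2]),np.sin(p[2]);d=w-np.array([p[0],p[1],0]);return np.array([c*d[0]+s*d[1],-s*d[0]+c*d[1],d[2]])
def res(p): return np.concatenate([proj(c,W(p,q)[None])[0]-np.array(uv) for c,uv,q in obs])
r=least_squares(res,[.5,.2,0.1],loss='soft_l1')
p=r.x
E
python3 - <<'E'
from fit import *
np.set_printoptions(precision=4,suppress=True)
print(p,res(p).reshape(-1,2))
for n,uv,z in[('red',(625,318),.024),('yel',(573,322),.024),('blue',(522,328),.024),('ptr',(493,285),.017)]: print(n,inv(p,at(ct,*T(*uv),z)))
print('wheel',W(p,(0,.09,.065)),'front',W(p,(-.048,.09,.0515)),'knob',W(p,(.014,.018,.063)))
print(inv(p,at(cs,*S(193,205),.063)),inv(p,at(cs,*S(271,325),.065)))
s=readout.state();print(R.from_quat(s['tcp_rot']).as_matrix(),s['position'])
E
```

```text
[0.4942 0.2137 0.1099] [[-1.3976  0.0802]
 [-0.1013 -0.142 ]
 [ 0.0038  0.6022]
 [-0.2035 -0.3169]
 [ 0.0041  0.011 ]
 [-0.2921 -1.5958]
 [-0.0589 -0.8455]]
red [-0.0506 -0.0822  0.024 ]
yel [-0.0504 -0.0619  0.024 ]
blue [-0.0511 -0.0419  0.024 ]
ptr [-0.0319 -0.0317  0.017 ]
wheel [0.4843 0.3031 0.065 ] front [0.4366 0.2979 0.0515] knob [0.5061 0.2331 0.063 ]
[0.0144 0.0204 0.063 ] [0.0004 0.0942 0.065 ]
[[-0.9551  0.2963 -0.0004]
 [ 0.2963  0.9551 -0.0007]
 [ 0.0002 -0.0008 -1.    ]] [0.1777 0.5729 0.2498]
```

The fit is good: pointer at click 1, red tab at y = -82 mm (click 6), so five clicks are needed. The plan is to shut the fingers with tool x along jig +y. I sweep one lobe from -30° towards +30° at the front, back out, and repeat.

```bash
cat > rem.py <<'E'
import sys,numpy as np
from h import *
from plant import readout
p=[.4942,.2137,.1099]
def rem(x,y,z):
    s=readout.state();r=R.from_quat(s['tcp_rot']);c,sn=np.cos(p[2]),np.sin(p[2])
    t=np.array([p[0]+c*x-sn*y,p[1]+sn*x+c*y,z]);d=t-s['position']
    q=R.from_matrix(np.array([[-sn,c,0],[c,sn,0],[0,0,-1]]).T)
    print('t',round(s['time_s'],2),'shift',r.inv().apply(d).round(4),'turn',(r.inv()*q).as_rotvec().round(3),'F',s['force'].round(2),'w',round(s['grip_width'],2))
rem(*map(float,sys.argv[1:4]))
E
python3 -m crank '[{"translation":[-0.032,-0.023,0],"dr":[0,0,0.116]},{"translation":[-0.064,-0.046,0],"dr":[0,0,0.232]},{"translation":[-0.096,-0.07,0],"dr":[0,0,0.348]},{"translation":[-0.128,-0.093,0],"dr":[0,0,0.464]},{"translation":[-0.16,-0.117,0],"dr":[0,0,0.58]}]' 1 20
python3 rem.py -.0725 .048 .15
```

```text
time_s: 0.7
position: [0.2965, 0.4126, 0.2502]
tcp_rot: [0.428, 0.904, 0.0, 0.0]
force: [0.1, -0.3, 0.3]
grip_width: 0.145
gripper_force: 0.0
t 0.7 shift [-0.1994 -0.0076  0.1002] turn [ 0.    -0.     0.576] F [ 0.09 -0.29  0.27] w 0.14
```

```bash
python3 -m crank '[{"translation":[-0.04,-0.0015,0],"dr":[0,0,0.115]},{"translation":[-0.08,-0.003,0.02],"dr":[0,0,0.23]},{"translation":[-0.12,-0.0045,0.04],"dr":[0,0,0.345]},{"translation":[-0.16,-0.006,0.06],"dr":[0,0,0.46]},{"translation":[-0.199,-0.0076,0.08],"dr":[0,0,0.576]}]' 1 20
python3 rem.py -.0725 .048 .066
python3 - <<'E'
from plant import cams
import cv2
a=cams.camera('top')['frame'][165:285,180:380];b=cams.camera('side')['frame'][150:360,220:420]
cv2.imwrite('pics/a.png',cv2.resize(a,(800,480),interpolation=cv2.INTER_CUBIC));cv2.imwrite('pics/b.png',cv2.resize(b,(570,600),interpolation=cv2.INTER_CUBIC))
E
```

```text
time_s: 1.2
position: [0.4175, 0.2541, 0.1696]
tcp_rot: [0.667, 0.745, 0.0, 0.0]
force: [0.5, -0.1, -0.2]
grip_width: 0.003
gripper_force: 0.0
t 1.2 shift [-0.0006 -0.0007  0.1036] turn [ 0.    -0.    -0.001] F [ 0.54 -0.07 -0.2 ] w 0.0
```

View pics/b.png

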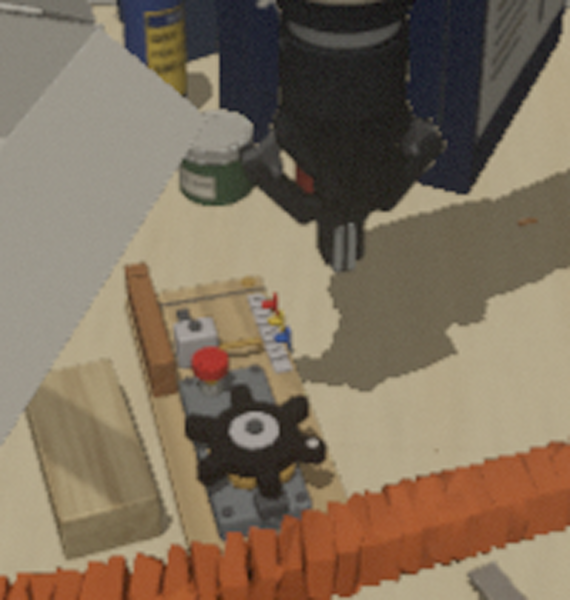

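The side view shows shut fingers, tip at about (343,265), clear of the jig and about 28 mm thick; the lock knob is up. Now lower, then move in 20 mm.

```bash
python3 -m crank '[{"translation":[0,0,0.03],"dr":[0,0,0]},{"translation":[0,0,0.06],"dr":[0,0,0]},{"translation":[0,0,0.085],"dr":[0,0,0]},{"translation":[0,0,0.103],"dr":[0,0,0]},{"translation":[0,0,0.103],"dr":[0,0,0]}]'
python3 rem.py -.0525 .048 .066
python3 -m crank '[{"translation":[0,0.007,0],"dr":[0,0,0]},{"translation":[0,0.014,0],"dr":[0,0,0]},{"translation":[0,0.02,0],"dr":[0,0,0]},{"translation":[0,0.02,0],"dr":[0,0,0]},{"translation":[0,0.02,0],"dr":[0,0,0]}]'
python3 rem.py -.0525 .088 .066
```

```text
time_s: 1.8
position: [0.4147, 0.2554, 0.0649]
tcp_rot: [0.665, 0.747, -0.002, -0.001]
force: [-0.1, 0.2, 0.8]
grip_width: 0.001
gripper_force: 0.0
t 1.8 shift [-0.0023  0.0219 -0.0012] turn [-0.004  0.001  0.005] F [-0.1   0.17  0.8 ] w 0.0
time_s: 2.3
position: [0.437, 0.2579, 0.0677]
tcp_rot: [0.666, 0.746, 0.0, 0.0]
force: [1.1, -0.7, 0.5]
grip_width: -0.004
gripper_force: 0.0
t 2.3 shift [ 0.0377 -0.0003  0.0017] turn [ 0.    -0.     0.004] F [ 1.13 -0.67  0.46] w -0.0
```

```bash
python3 -m crank '[{"translation":[0.004,0,0],"dr":[0,0,0]},{"translation":[0.008,0,0],"dr":[0,0,0]},{"translation":[0.012,0,0],"dr":[0,0,0]},{"translation":[0.016,0,0],"dr":[0,0,0]},{"translation":[0.02,0,0],"dr":[0,0,0]}]'
python3 -m crank '[{"translation":[0.004,0,0],"dr":[0,0,0]},{"translation":[0.008,0,0],"dr":[0,0,0]},{"translation":[0.012,0,0],"dr":[0,0,0]},{"translation":[0.015,0,0],"dr":[0,0,0]},{"translation":[0.017,0,0],"dr":[0,0,0]}]'
python3 rem.py -.0525 .088 .066
python3 - <<'E'
from plant import cams
import cv2
a=cams.camera('top')['frame'][195:285,210:370];cv2.imwrite('pics/t1.png',cv2.resize(a,(800,450),interpolation=cv2.INTER_CUBIC))
b=cams.camera('side')['frame'][235:350,255:355];cv2.imwrite('pics/s1.png',cv2.resize(b,(500,575),interpolation=cv2.INTER_CUBIC))
E
```

```text
time_s: 2.8
position: [0.4311, 0.2769, 0.0663]
tcp_rot: [0.666, 0.746, -0.003, -0.001]
force: [-16.9, -8.6, 9.0]
grip_width: -0.002
gripper_force: 8.7
time_s: 3.3
position: [0.4327, 0.2952, 0.0676]
tcp_rot: [0.666, 0.746, 0.0, 0.0]
force: [-0.2, -0.2, 0.2]
grip_width: 0.002
gripper_force: 0.0
t 3.3 shift [ 0.0003 -0.0003  0.0016] turn [ 0.001 -0.     0.004] F [-0.21 -0.18  0.25] w 0.0
```

View pics/s1.png

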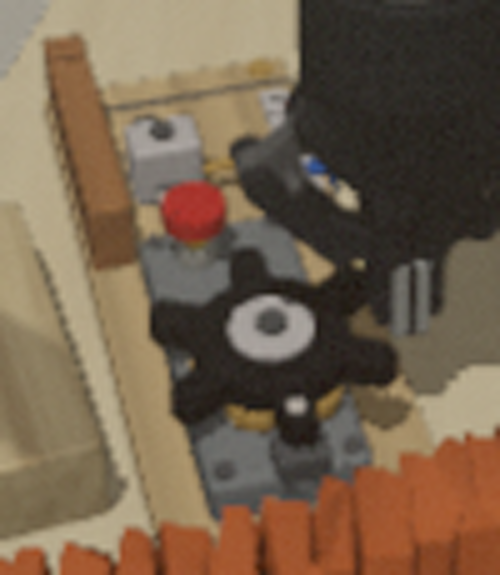

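The wheel's white mark moved one lobe, from (373,350) to (297,405), so one click is done. The force was high and mostly outward, so the finger corner was riding on the rounded lobe end. I'll go 13 mm lower and a bit deeper, and sweep more slowly.

```bash
python3 -m crank '[{"translation":[0,-0.006,0],"dr":[0,0,0]},{"translation":[0,-0.012,0],"dr":[0,0,0]},{"translation":[0,-0.022,0],"dr":[0,0,0]},{"translation":[-0.015,-0.022,0],"dr":[0,0,0]},{"translation":[-0.037,-0.022,0],"dr":[0,0,0]}]'
python3 -m crank '[{"translation":[0,0,0.007],"dr":[0,0,0]},{"translation":[0,0,0.015],"dr":[0,0,0]},{"translation":[0,0.01,0.015],"dr":[0,0,0]},{"translation":[0,0.02,0.015],"dr":[0,0,0]},{"translation":[0,0.025,0.015],"dr":[0,0,0]}]'
python3 -m crank '[{"translation":[0.002,0,0],"dr":[0,0,0]},{"translation":[0.004,0,0],"dr":[0,0,0]},{"translation":[0.006,0,0],"dr":[0,0,0]},{"translation":[0.007,0,0],"dr":[0,0,0]},{"translation":[0.008,0,0],"dr":[0,0,0]}]'
python3 rem.py -.050 .088 .053
```

```text
time_s: 3.9
position: [0.4137, 0.2555, 0.0673]
tcp_rot: [0.665, 0.747, 0.0, -0.0]
force: [0.8, -0.4, -0.1]
grip_width: 0.004
gripper_force: 0.0
time_s: 4.4
position: [0.4409, 0.2588, 0.0525]
tcp_rot: [0.666, 0.746, 0.0, 0.0]
force: [0.1, -0.6, 0.7]
grip_width: -0.002
gripper_force: 0.0
time_s: 4.9
position: [0.4378, 0.2658, 0.052]
tcp_rot: [0.666, 0.746, -0.001, -0.0]
force: [-2.8, -5.4, 1.5]
grip_width: 0.0
gripper_force: 3.1
t 4.9 shift [ 0.0301  0.0005 -0.0011] turn [-0.002  0.001  0.004] F [-2.85 -5.41  1.47] w 0.0
```

```bash
for i in 1 2 ; do python3 -m crank '[{"translation":[0.001,0,0],"dr":[0,0,0]},{"translation":[0.002,0,0],"dr":[0,0,0]},{"translation":[0.003,0,0],"dr":[0,0,0]},{"translation":[0.004,0,0],"dr":[0,0,0]},{"translation":[0.005,0,0],"dr":[0,0,0]}]' | grep -E 'pos|force:'; done
python3 rem.py -.050 .088 .053
```

```text
position: [0.4358, 0.2702, 0.0514]
force: [-10.1, -7.7, 2.7]
gripper_force: 6.3
position: [0.434, 0.2751, 0.0509]
force: [-14.0, -7.2, 3.8]
gripper_force: 7.7
t 5.9 shift [ 0.0204  0.0031 -0.0022] turn [-0.007  0.002  0.005] F [-13.96  -7.19   3.85] w 0.0
```

The force is still too much outward, so the fingertip is engaging too shallow. I'll back off, let the wheel fall back, and go 4.5 mm deeper.

```bash
python3 -m crank '[{"translation":[-0.01,0,0],"dr":[0,0,0]},{"translation":[-0.019,0,0],"dr":[0,0,0]},{"translation":[-0.019,0.002,0],"dr":[0,0,0]},{"translation":[-0.019,0.0045,0],"dr":[0,0,0]},{"translation":[-0.019,0.0045,0],"dr":[0,0,0]}]'| grep -E 'pos|force:'
python3 rem.py -.046 .088 .053
for i in 1 2 3; do python3 -m crank '[{"translation":[0.001,0,0],"dr":[0,0,0]},{"translation":[0.002,0,0],"dr":[0,0,0]},{"translation":[0.003,0,0],"dr":[0,0,0]},{"translation":[0.004,0,0],"dr":[0,0,0]},{"translation":[0.005,0,0],"dr":[0,0,0]}]' | grep -E 'pos|force:'; done
python3 rem.py -.046 .088 .053
```

```text
position: [0.4449, 0.258, 0.0527]
force: [-0.3, 0.0, -0.9]
gripper_force: 0.0
t 6.4 shift [ 0.0386 -0.0017 -0.0003] turn [ 0.001 -0.     0.004] F [-0.34  0.02 -0.9 ] w -0.0
position: [0.4428, 0.2623, 0.0521]
force: [-5.5, -6.2, 3.4]
gripper_force: 3.5
position: [0.4423, 0.2675, 0.0517]
force: [-1.3, -2.9, -0.4]
gripper_force: 1.1
position: [0.4426, 0.2729, 0.0524]
force: [0.6, -1.7, 0.1]
gripper_force: 0.7
t 7.9 shift [ 0.0235 -0.0011 -0.0006] turn [ 0.    -0.     0.004] F [ 0.6  -1.74  0.06] w -0.0
```

Run:
```python
from plant import cams
import cv2,numpy as np
b=cams.camera('side')['frame'][235:350,255:355];a=cams.camera('top')['frame'][195:285,210:370]
cv2.imwrite('pics/s2.png',np.hstack([cv2.resize(b,(400,460),interpolation=cv2.INTER_CUBIC),cv2.resize(a[:,:80],(400,460),interpolation=cv2.INTER_CUBIC)]))
```

```text
(no output)
```

View pics/s2.png

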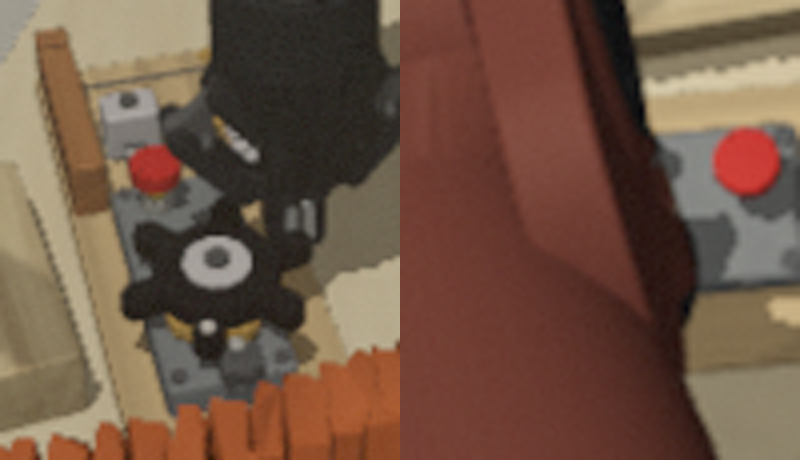

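The white mark at (207,327) in the ×4 crop is between clicks, so the wheel is near half way and the force is now low. Continuing slowly.

```bash
for i in 1 2 3; do python3 -m crank '[{"translation":[0.001,0,0],"dr":[0,0,0]},{"translation":[0.002,0,0],"dr":[0,0,0]},{"translation":[0.003,0,0],"dr":[0,0,0]},{"translation":[0.004,0,0],"dr":[0,0,0]},{"translation":[0.005,0,0],"dr":[0,0,0]}]' | grep -E '^force:'
python3 - <<'E'
from fit import *
def mark(c,u0,v0,u1,v1):
    im=c['frame'][v0:v1,u0:u1].astype(int); return im
# aluminium stop: bright low-saturation in side view
f=cs['frame'][250:285,275:300].astype(int)
m=(f.min(2)>115)&(f.max(2)-f.min(2)<30); ys,xs=np.nonzero(m)
print('stop px',xs.mean().round(2)+275,ys.mean().round(2)+250,len(xs))
E
done
python3 rem.py -.046 .088 .053
```

```text
force: [-0.3, -0.5, -0.5]
stop px 286.78 262.9 120
force: [0.5, -0.3, 0.0]
stop px 286.64 262.94 132
force: [-2.8, 0.1, 0.2]
stop px 286.29 261.86 129
t 9.8 shift [ 0.0085 -0.0007 -0.0007] turn [-0.    -0.     0.004] F [-2.92  0.74  0.61] w -0.0
```

```bash
python3 -m crank '[{"translation":[0,-0.006,0],"dr":[0,0,0]},{"translation":[0,-0.012,0],"dr":[0,0,0]},{"translation":[0,-0.024,0],"dr":[0,0,0]},{"translation":[0,-0.024,0],"dr":[0,0,0]},{"translation":[0,-0.024,0],"dr":[0,0,0]}]' | grep -E 'pos|^force:'
cat > stop.py <<'E'
from h import *
import cv2
p=[.4942,.2137,.1099]
def W(x,y,z): c,s=np.cos(p[2]),np.sin(p[2]);return [p[0]+c*x-s*y,p[1]+s*x+c*y,z]
def rect(fr,c,x0,x1,y0,y1,z,k=1000):  # rectified patch at height z, 1 px = 1 mm
    q=np.float32([[W(x0,y0,z)],[W(x0,y1,z)],[W(x1,y0,z)],[W(x1,y1,z)]]).reshape(4,3)
    s=proj(c,q).astype(np.float32); w,h=int((y1-y0)*k),int((x1-x0)*k)
    M=cv2.getPerspectiveTransform(s,np.float32([[0,0],[w,0],[0,h],[w,h]])); return cv2.warpPerspective(fr,M,(w,h),flags=cv2.INTER_CUBIC)
def track(c0f,c,x0=.0,x1=.03,z=.044): # shift of the stop against first picture, mm along jig y
    A=rect(c0f,c,x0,x1,-.052,-.012,z);B=rect(c['frame'],c,x0,x1,-.125,.005,z)
    r=cv2.matchTemplate(B,A,cv2.TM_CCOEFF_NORMED)[0]; i=int(r.argmax()); return i-73,round(float(r.max()),2)
if __name__=='__main__':
    from plant import cams
    for n in('top','side'):
        c=cams.camera(n);print(n,track(cv2.imread(f'pics/{n}0.png'),c))
E
python3 stop.py
```

```text
position: [0.417, 0.2848, 0.0525]
force: [-0.2, 0.3, -0.3]
top (-20, 0.94)
side (-19, 0.86)
```

The tracker reports -20 mm, so two clicks are done (click 3). Repeating the same stroke three more times.

```bash
python3 -m crank '[{"translation":[-0.016,0,0],"dr":[0,0,0]},{"translation":[-0.031,0,0],"dr":[0,0,0]},{"translation":[-0.031,0.012,0],"dr":[0,0,0]},{"translation":[-0.031,0.024,0],"dr":[0,0,0]},{"translation":[-0.031,0.024,0],"dr":[0,0,0]}]' | grep -E 'pos|^force:'
python3 rem.py -.046 .088 .053
for i in 1 2 3 4; do python3 -m crank '[{"translation":[0.0015,0,0],"dr":[0,0,0]},{"translation":[0.003,0,0],"dr":[0,0,0]},{"translation":[0.0045,0,0],"dr":[0,0,0]},{"translation":[0.006,0,0],"dr":[0,0,0]},{"translation":[0.0075,0,0],"dr":[0,0,0]}]' | grep -E '^force:'; done
python3 rem.py -.046 .088 .053
python3 -m crank '[{"translation":[0,-0.006,0],"dr":[0,0,0]},{"translation":[0,-0.012,0],"dr":[0,0,0]},{"translation":[0,-0.024,0],"dr":[0,0,0]},{"translation":[0,-0.024,0],"dr":[0,0,0]},{"translation":[0,-0.024,0],"dr":[0,0,0]}]' | grep -E 'pos|^force:'
python3 stop.py
```

```text
position: [0.4458, 0.2566, 0.0525]
force: [-0.2, 0.6, -0.5]
t 10.9 shift [ 0.04   -0.0024 -0.0005] turn [ 0.001 -0.     0.003] F [-0.18  0.56 -0.48] w -0.0
force: [-7.8, -8.1, 5.6]
force: [-0.1, -1.5, -0.0]
force: [0.2, -0.4, -0.4]
force: [-1.2, 0.4, 0.5]
t 12.9 shift [ 0.0095 -0.0009 -0.0007] turn [-0.    -0.     0.004] F [-1.18  0.39  0.48] w 0.0
position: [0.417, 0.2839, 0.0524]
force: [-0.0, -0.2, 0.6]
top (-30, 0.94)
side (-29, 0.84)
```

Three of five clicks are done. Same stroke again.

```bash
python3 -m crank '[{"translation":[-0.016,0,0],"dr":[0,0,0]},{"translation":[-0.030,0,0],"dr":[0,0,0]},{"translation":[-0.030,0.012,0],"dr":[0,0,0]},{"translation":[-0.030,0.024,0],"dr":[0,0,0]},{"translation":[-0.030,0.024,0],"dr":[0,0,0]}]' | grep -E 'pos|^force:'
for i in 1 2 3 4; do python3 -m crank '[{"translation":[0.0015,0,0],"dr":[0,0,0]},{"translation":[0.003,0,0],"dr":[0,0,0]},{"translation":[0.0045,0,0],"dr":[0,0,0]},{"translation":[0.006,0,0],"dr":[0,0,0]},{"translation":[0.0075,0,0],"dr":[0,0,0]}]' | grep -E '^force:'; done
python3 rem.py -.046 .088 .053
python3 -m crank '[{"translation":[0,-0.006,0],"dr":[0,0,0]},{"translation":[0,-0.012,0],"dr":[0,0,0]},{"translation":[0,-0.024,0],"dr":[0,0,0]},{"translation":[0,-0.024,0],"dr":[0,0,0]},{"translation":[0,-0.024,0],"dr":[0,0,0]}]' | grep -E 'pos|^force:'
python3 stop.py
```

```text
position: [0.4457, 0.2562, 0.0525]
force: [0.7, -0.2, -0.4]
force: [-8.7, -9.2, 5.9]
force: [-0.3, -0.8, -0.3]
force: [0.3, 0.3, 0.5]
force: [-0.7, 0.2, 1.8]
t 16.0 shift [ 0.0095 -0.0009 -0.0006] turn [ 0.    -0.     0.004] F [-0.65  0.17  1.78] w 0.0
position: [0.417, 0.2839, 0.0524]
force: [-0.1, -0.0, 0.2]
top (-40, 0.93)
side (-39, 0.71)
```

Four done; one last stroke.

```bash
python3 -m crank '[{"translation":[-0.016,0,0],"dr":[0,0,0]},{"translation":[-0.030,0,0],"dr":[0,0,0]},{"translation":[-0.030,0.012,0],"dr":[0,0,0]},{"translation":[-0.030,0.024,0],"dr":[0,0,0]},{"translation":[-0.030,0.024,0],"dr":[0,0,0]}]' | grep -E 'pos|^force:'
for i in 1 2 3 4; do python3 -m crank '[{"translation":[0.0015,0,0],"dr":[0,0,0]},{"translation":[0.003,0,0],"dr":[0,0,0]},{"translation":[0.0045,0,0],"dr":[0,0,0]},{"translation":[0.006,0,0],"dr":[0,0,0]},{"translation":[0.0075,0,0],"dr":[0,0,0]}]' | grep -E '^force:'; done
python3 -m crank '[{"translation":[0,-0.006,0],"dr":[0,0,0]},{"translation":[0,-0.012,0],"dr":[0,0,0]},{"translation":[0,-0.026,0],"dr":[0,0,0]},{"translation":[0,-0.026,-0.02],"dr":[0,0,0]},{"translation":[0,-0.026,-0.06],"dr":[0,0,0]}]' | grep -E 'pos|^force:'
python3 stop.py;python3 rem.py .014 .018 .115
python3 - <<'E'
from plant import cams
import cv2
a=cams.camera('top')['frame'][195:285,210:370];cv2.imwrite('pics/t5.png',cv2.resize(a,(800,450),interpolation=cv2.INTER_CUBIC))
E
```

```text
position: [0.4457, 0.2562, 0.0525]
force: [0.6, -0.4, -0.9]
force: [-9.2, -7.9, 6.1]
force: [-1.7, -2.3, -0.7]
force: [0.3, -0.6, 1.5]
force: [-1.3, 0.5, -0.6]
position: [0.4121, 0.2827, 0.11]
force: [0.5, 0.8, 0.6]
top (-50, 0.91)
side (-49, 0.73)
t 19.7 shift [-0.0612  0.0826  0.0029] turn [ 0.007 -0.002  0.004] F [0.13 0.61 0.52] w -0.0
```

View pics/t5.png

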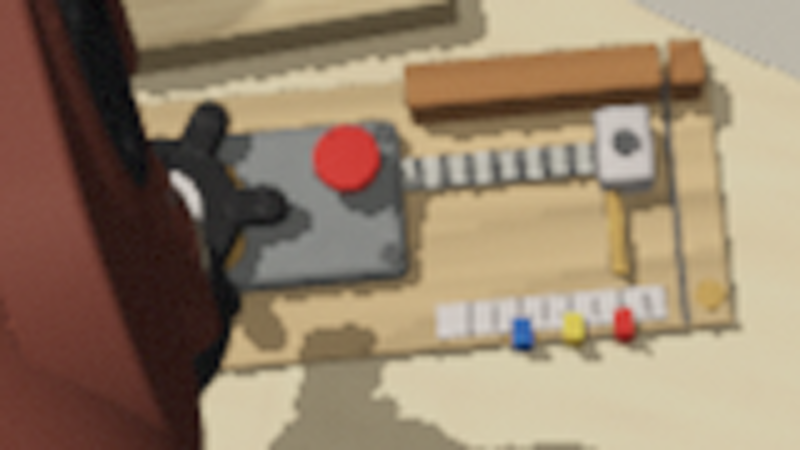

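The pointer tip at (622,272) lines up with the red tab at (625,325), and the knob is up. Moving over the knob.

```bash
python3 -m crank '[{"translation":[-0.02,0.025,0],"dr":[0,0,0]},{"translation":[-0.04,0.05,0],"dr":[0,0,0]},{"translation":[-0.061,0.0826,0],"dr":[0,0,0]},{"translation":[-0.061,0.0826,0],"dr":[0,0,0]},{"translation":[-0.061,0.0826,0],"dr":[0,0,0]}]' | grep -E 'pos|^force:'
python3 rem.py .014 .018 .084
python3 -m crank '[{"translation":[0,0,0.01],"dr":[0,0,0]},{"translation":[0,0,0.02],"dr":[0,0,0]},{"translation":[0,0,0.027],"dr":[0,0,0]},{"translation":[0,0,0.027],"dr":[0,0,0]},{"translation":[0,0,0.027],"dr":[0,0,0]}]' | grep -E 'pos|^force:'
python3 rem.py .014 .018 .072
```

```text
position: [0.5035, 0.2318, 0.111]
force: [-0.6, -0.4, -0.6]
t 20.25 shift [0.001  0.0029 0.027 ] turn [-0.002  0.     0.003] F [-0.61 -0.36 -0.61] w 0.0
position: [0.5036, 0.2326, 0.0851]
force: [-0.1, 0.5, 0.3]
t 20.75 shift [0.0002 0.0026 0.0131] turn [-0.    -0.     0.005] F [-0.12  0.51  0.32] w 0.0
```

```bash
python3 -m crank '[{"translation":[0,0.001,0.002],"dr":[0,0,0]},{"translation":[0,0.0025,0.004],"dr":[0,0,0]},{"translation":[0,0.0025,0.006],"dr":[0,0,0]},{"translation":[0,0.0025,0.008],"dr":[0,0,0]},{"translation":[0,0.0025,0.010],"dr":[0,0,0]}]' | grep -E 'pos|^force:'
python3 -m crank '[{"translation":[0,0,0.001],"dr":[0,0,0]},{"translation":[0,0,0.002],"dr":[0,0,0]},{"translation":[0,0,0.003],"dr":[0,0,0]},{"translation":[0,0,0.004],"dr":[0,0,0]},{"translation":[0,0,0.004],"dr":[0,0,0]}]' | grep -E 'pos|^force:'
```

```text
position: [0.5069, 0.2328, 0.0755]
force: [0.7, 0.2, 3.7]
position: [0.5069, 0.2328, 0.0715]
force: [2.3, 2.2, 3.3]
```

```bash
python3 -m crank '[{"translation":[0,0,0.0005],"dr":[0,0,0]},{"translation":[0,0,0.001],"dr":[0,0,0]},{"translation":[0,0,0.0015],"dr":[0,0,0]},{"translation":[0,0,0.002],"dr":[0,0,0]},{"translation":[0,0,0.002],"dr":[0,0,0]}]' | grep -E 'pos|^force:'
```

```text
position: [0.507, 0.2328, 0.0705]
force: [-1.5, -0.0, 12.1]
```

The force rose to 12 N at a tip height of about 52 mm, so the knob has bottomed. Backing off to check.

```bash
python3 -m crank '[{"translation":[0,0,-0.01],"dr":[0,0,0]},{"translation":[0,0,-0.04],"dr":[0,0,0]},{"translation":[0,-0.03,-0.08],"dr":[0,0,0]},{"translation":[0,-0.07,-0.12],"dr":[0,0,0]},{"translation":[0,-0.1,-0.13],"dr":[0,0,0]}]' | grep -E 'pos|^force:'
python3 stop.py
python3 - <<'E'
from plant import cams
import cv2,numpy as np
b=cams.camera('side')['frame'][235:350,255:355];a=cams.camera('top')['frame'][200:280,270:370]
cv2.imwrite('pics/e.png',np.hstack([cv2.resize(b,(350,400),interpolation=cv2.INTER_CUBIC),cv2.resize(a,(450,400),interpolation=cv2.INTER_CUBIC)]))
E
```

```text
position: [0.4066, 0.2211, 0.2023]
force: [0.8, 0.4, 1.2]
top (-50, 0.91)
side (-49, 0.73)
```

View pics/e.png

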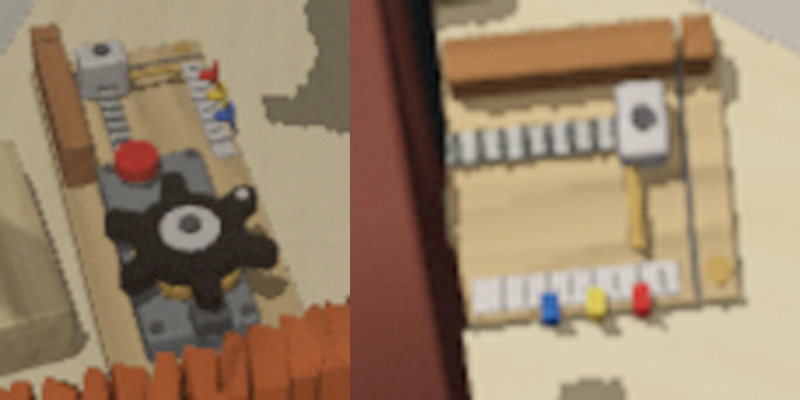

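The knob is seated low on the gear head (136,160 in the side crop). The pointer at (638,248) is aligned with the red tab at (641,300), and the arm is clear.

```bash
python3 -c "
from plant import ctrl;print(ctrl.job_done())"
```

```text
the job is handed in; nothing more can be done
None
```

I handed the job in with the pointer at the red tab after five single clicks, the lock knob fully down and the arm clear; the one doubt is the first flick, where the wrist briefly read about 21 N against the 20 N wheel limit (no failure was reported, and no verdict came back).

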